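Lay the retaining bar across the welding jig and latch it

ROBOT

A 6-joint arm with a two-finger parallel gripper is mounted at the origin on the work surface; the furniture and walls round the work are solid. World frame = base frame: x ahead of the robot, y to its left, z up, the work surface at z = 0. Lengths are in m, angles in rad, forces in N, time in s.
With the tool pointing down it reaches from about 0.4 to 0.825 m from the base axis. Payload 7 kg.
Tool frame: the origin (TCP) lies on the centre line of the jaws, within the pads' length; the fingertips stand 22 mm ahead of it and the grasp point (between the pads) lies 3 mm ahead of it (arm.tcp_to_tips is the distance from the TCP to the fingertips, in m); z points along the fingers, y is the line along which they close (so a half turn about z gives the same grasp; the last joint's range is limited). The gripper opens to 88 mm and grips with 3 to 60 N. Pads are 19 mm wide; open, the fingers measure 130 mm over their backs; the gripper's body (78 mm by 193 mm) begins 47 mm behind the grasp point.
Start: joints at [-0.842, 0.359, 0.012, 0, -1.224, -0.288], TCP at [0.288, -0.61, 0.249] pointing down, gripper open.
Joint ranges: [-3.07, 3.07], [-1.43, 2.12], [-1.02, 1.25], [-3.03, 1.67], [-3.05, -0], [-3.03, 3.03]. Speed limits (rad/s): [2.39, 2.39, 3.01, 3.14, 3.14, 3.14].

INTERFACE

Orientations are given as [roll, pitch, yaw] about the fixed x, y, z axes, in that order (R = Rz(yaw) Ry(pitch) Rx(roll)).
In Python, from station import arm gives the robot as it stands.
- The arm moves only by the tool jog_arm, never from a script. Its argument "targets" is a list of rows, each an object of numbers: "dx", "dy", "dz": the shift along the tool's x, y, z in mm; "rx", "ry", "rz": the turn, a rotation vector about the tool's x, y, z in rad; "gripper": the closure, from 0 (fully open) to 1 (shut). In form: [{"dx": .., "dy": .., "dz": .., "rx": .., "ry": .., "rz": .., "gripper": ..}, ...]. A call has exactly 8 rows; each row is the pose to reach, as a shift and turn from the pose commanded when the call began, along the tool's axes at that moment; what a row does not reach only later rows make up. A row lasts 1/12 s, in which the tool goes at most 41.7 mm and 7.16 degrees, less where a joint would pass 70% of its speed; a pose out of reach is approached as far as the arm can. A call with a gripper value outside its range is refused whole. The fingers move at their own pace and stop on an object; "force" is the grip in N (left out, the last holds). Time passes only in rows, so rows that repeat a pose let the fingers close, or fill a call up. It gives the time, the measured TCP pose, the force, the opening and the grip force at its end, in the units of the state.
- arm.get_state(): the state, without advancing time (a new reading comes with each control period).
- arm.grab_frame(name): name is "scene" or "top" or "wrist"; returns a dict with "frame" (384x512x3 uint8, red, green, blue), "z_map" (384x512 float32, m along the optical axis (not along the pixel's ray), 0 where there is no reading), "fx", "fy", "cx", "cy" (pixels), "distortion" ([k1, k2, p1, p2, k3] as OpenCV has them; the pictures are not rectified), "view" (4x4, takes a point from world to camera coordinates). Camera axes: x right, y down, z forward; pixel columns grow to the right and rows downward; lengths in m; the calibration is good to about 2 mm. A picture is of the moment at which its call begins.
- arm.job_done(): hands the job in; it is judged then, once.
The state is a dict: "t": time; "q": joint angles; "qd": joint speeds; "joint_efforts": joint torques, N m; "eef_pos": TCP position; "ee_rot": TCP orientation; "force": force on the tool from outside, world axes, zero at the start; "moment": the same for the moment, N m; "width": finger opening in m; "gripper_force": force on a finger pad.
Only numpy, scipy, OpenCV 4.12 (cv2) and the standard library are available. Lean on these libraries where they do the work, as an engineer would, in place of code of your own. Each camera call takes 0.05 s, during which the arm holds its last target. There are 200 camera calls.

TASK

Take the flat bar with the yellow tail off the steel channel and lay it across the blue welding jig, nose first under the guard, pushing by feel against the sprung brass stop (never to the hard end of its travel) so that the lug under the nose drops behind the far support and the bar lies level and flat on both supports. Let go of it, then turn the latch by its black knob until the latch lies square across the bar. Leave the orange magnet and the angle iron where they are.

Things in the scene. Friction and masses are not known exactly. Their poses are not given: they have to be found in the camera images.
- bar: Flat aluminium retaining bar, 190 long (its x) x 30 wide (y) x 14 thick (z), 0.15 to 0.3 kg; the last 43 mm at its -x end (tail) are yellow; the nose is +x. Origin: centre of its underside. It starts lug down across the two flanges of the channel, underside 46 mm above the table, the tail overhanging freely.
- channel: Loose rusty steel channel offcut 165 (x) x 82 x 46, 0.9 kg, open side up, that carries the bar at the start; its flanges (4 thick, 76 apart between centres, along its x) stand 46 high. The bar lies square across them, within 0.08 rad. Origin: centre of underside.
- bar_grip (a point): Point in the bar's yellow tail, 82 mm from the bar's middle, at mid thickness: the place to grip across the 30 mm width, as only the tail stays clear of the guard when the bar is home. Axes as the bar.
- bar_nose (a point): Middle of the bar's nose end face, 95 mm ahead of the bar's middle, mid thickness. The last 8 mm are 24 wide. A slippery white nylon lug, 22 wide and 8 deep, hangs under the nose from 7 to 19 mm behind this face.
- bar_tail (a point): Middle of the bar's tail end face, 95 mm behind the bar's middle, mid thickness.
- jig: Fixed blue welding jig on a dark base plate 235 x 115 x 10. Origin on the table under the middle of the near support; x is the bar's final direction (ahead, to the robot's right); z up. A coupon, top 45 mm high, lies between the supports. When home the bar's middle is 15 mm ahead of the origin, +-12 with the head.
- saddle_seat (a point): Middle of the near support's seat, 50 mm above the jig's origin; axes as the jig. The saddle is 18 mm long in x; its cheeks are 36 mm apart to 58 mm high and flare outwards up to 68 mm.
- head_seat (a point): Middle of the far head's clamping range, 84 mm ahead of saddle_seat. The head's ledge, 14 mm long, seat 50 mm high, stands anywhere within +-12 mm of this along x, differently each time and not measured: feel for it. Cheeks 35 mm apart, 74 high, flared towards the saddle. Bring the bar in with its underside about 64 mm high, so the lug passes over the ledge and the nose meets the stop.
- stop_axis (a point): On the axis of the head's slippery sprung brass stop (26 mm across), 62 mm high; it does not shift with the head. The stop's free face is 20 mm beyond the ledge's middle; 3.2 N at first touch plus 0.8 N per mm. From 6 mm of travel (8 N) the lug is past the ledge; push to about 11 N, lower, let go: the stop holds the lug against the ledge.
- plunger (a joint): How far the sprung brass stop is pressed in, along the jig's x (m): 0 when free, 0.006 with the bar home and hooked, 0.016 at the hard end of its travel, where it must not be driven (from 0.0145 on, above 14 N).
- guard_front (a point): Middle of the red front bar (12 mm thick) of the guard, 40 mm behind the jig's origin (its -x), 152 mm high. More bars follow ahead of it to the columns at jig x = 112 mm, y = +-55. It spans jig y = +-60 mm, so the gripper cannot stand upright over the bar's tail: lean it back towards the tail (jig -x) by about 35 degrees, fingers pointing down and ahead.
- latch (a joint): Angle (rad) of the flat steel latch about its upright pivot, at x = -60, y = -85 mm of the jig. At 0 its handle points along jig -x, its 100 mm tongue along +x, clear of the bar; grows anticlockwise seen from above. At 1.571 the tongue lies square across the bar's tail, 4 mm above it, handle to -y. Range 0 to 2.2, no stop or detent between; starts at 0 to 0.3; stays where left (2 N at the knob).
- latch_knob (a point): Middle of the upright black knob on the latch handle, 20 mm in diameter, 34 high, from 76 to 110 mm above the table; this point is 93 mm high, 55 mm from the pivot.
- weld_magnet: Flat orange triangular magnet 75 x 103 x 14, bystander lying on the table. Origin: centre of underside.
- angle_offcut: Angle iron 170 x 40 x 40, bystander lying on the table. Origin: centre of underside.
Mind the look-alikes: they are no part of the job. Several things have the shape of the bar; the one meant has the colours described above.

How it is judged:
By the outcome, as a careful person would: the job done as asked, in the order asked, and still so for the second after the job is handed in, with the robot touching nothing.
It also fails if it takes over 51 s, if anything falls off the work surface, if the arm or the gripper's body presses on something with over 40 N, if the wrist force passes 120 N, or if a joint passes its speed limit or range.

## Working session

There is one attempt and no reset: what is moved stays moved. The work goes in short steps, Python scripts to look and compute and a tool call to move; the robot and the scene stay as the last step left them, time stands still between calls to the robot, and variables do not carry over. Pictures are saved under pics/ and viewed, at most 14 in all, crops included, and the job is handed in when it is done.

Besides the shell and the picture viewer there is one more tool, called as name(argument=value, ...) on one line, values as JSON. jog_arm: Moves the arm, as the interface text tells. Its arguments: {"type":"object","properties":{"targets":{"type":"array","items":{"type":"object","properties":{"dx":{"type":"number"},"dy":{"type":"number"},"dz":{"type":"number"},"rx":{"type":"number"},"ry":{"type":"number"},"rz":{"type":"number"},"gripper":{"type":"number"}}}},"force":{"type":"number"}},"required":["targets"]}

```bash
ls; mkdir -p pics; cat > h.py <<'E'
import numpy as np, cv2, pickle
from station import arm
from scipy.spatial.transform import Rotation as R
def grab(n,save=None):
    f=arm.grab_frame(n)
    if save:
        cv2.imwrite(f'pics/{save}.png',f['frame'][:,:,::-1]); pickle.dump(f,open(f'pics/{save}.pkl','wb'))
    return f
def load(s): return pickle.load(open(f'pics/{s}.pkl','rb'))
def K(f): return np.array([[f['fx'],0,f['cx']],[0,f['fy'],f['cy']],[0,0,1.]])
def rays(f,px):
    p=cv2.undistortPoints(np.float64(px).reshape(-1,1,2),K(f),np.array(f['distortion'],float)).reshape(-1,2)
    V=np.array(f['view']);Rm=V[:3,:3];c=-Rm.T@V[:3,3]
    return c,np.c_[p,np.ones(len(p))]@Rm
def onz(f,px,z):
    c,d=rays(f,px); return c+d*((z-c[2])/d[:,2])[:,None]
def bydepth(f,px):
    c,d=rays(f,px); px=np.int32(np.round(px)).reshape(-1,2)
    return c+d*f['z_map'][px[:,1],px[:,0]][:,None]
def proj(f,P):
    V=np.array(f['view']); return cv2.projectPoints(np.float64(P).reshape(-1,1,3),cv2.Rodrigues(V[:3,:3])[0],V[:3,3],K(f),np.array(f['distortion'],float))[0].reshape(-1,2)
E
python3 - <<'E'
from h import *
a=grab('scene','s0');b=grab('top','t0')
s=arm.get_state();print(s)
cv2.imwrite('pics/both.png',cv2.resize(np.hstack([a['frame'],b['frame']])[:,:,::-1],(800,300)))
E
```

```text
pics
{'t': 0.1, 'q': array([-8.41911232e-01,  3.59311974e-01,  1.11500816e-02, -2.93043043e-04,
       -1.22409095e+00, -2.88093468e-01]), 'qd': array([-0.00019267, -0.00080983,  0.00023911,  0.00270128, -0.00128502,
        0.00112973]), 'joint_efforts': array([-4.19662902e-04, -5.84163666e+01,  2.93751723e+01,  7.01548576e+00,
        1.01069076e-02, -5.22860773e-05]), 'eef_pos': array([ 0.28779166, -0.61013099,  0.24772109]), 'ee_rot': array([ 3.14011789e+00, -1.49726812e-04, -2.70090069e+00]), 'force': array([-0.09975153, -0.04119041,  0.07696043]), 'moment': array([ 0.04191806, -0.02001803, -0.02173571]), 'gripper_force': 0.0, 'width': 0.0876946429819541}
```

View pics/t0.png

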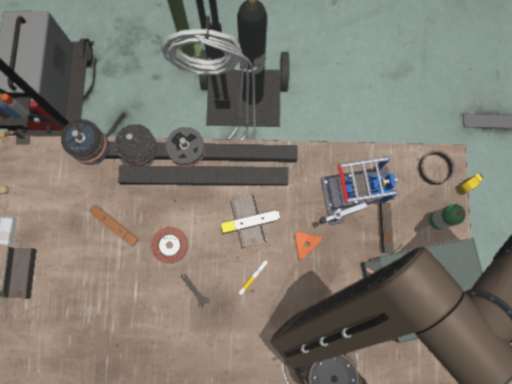

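View pics/s0.png

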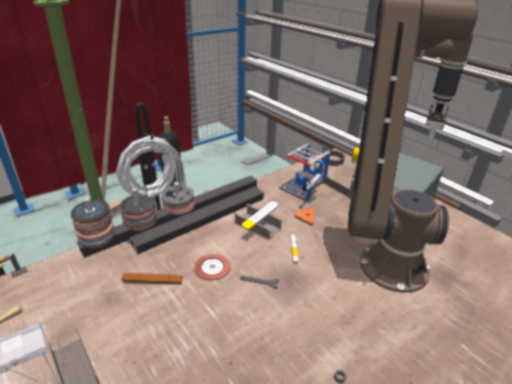

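Top view: the candidates are the white bar with a yellow end on the channel (250,222), the thin white/yellow pen-like bar (253,277) and the brown strip (113,225). I choose (250,222), which lies across the channel with its yellow tail at (228,226). The jig is at (360,190), with the black knob near (322,220). The scene view agrees, with the bar at (261,215).

```bash
python3 - <<'E'
from h import *
t=load('t0')
print(proj(t,[[0,0,0],[.6,0,0],[.6,.2,0]]))
H=cv2.cvtColor(t['frame'],cv2.COLOR_RGB2HSV)
def blob(m,roi):
    x0,y0,x1,y1=roi; z=np.zeros(m.shape,np.uint8); z[y0:y1,x0:x1]=m[y0:y1,x0:x1]; 
    ys,xs=np.nonzero(z); return np.c_[xs,ys].astype(np.float32)
yel=(H[...,0]>18)&(H[...,0]<40)&(H[...,1]>130)&(H[...,2]>120)
wh=(H[...,1]<40)&(H[...,2]>190)
bar=blob(yel|wh,(215,200,285,240)); ty=blob(yel,(215,200,285,240)); 
r=cv2.minAreaRect(bar); print(len(bar),r,len(ty),ty.mean(0))
box=cv2.boxPoints(r); P=onz(t,box,.06); print(P.round(3)); print('tail',onz(t,ty.mean(0),.06),'mid',onz(t,np.float32([r[0]]),.06))
print('depth',bydepth(t,np.float32([r[0],ty.mean(0)])))
red=((H[...,0]<8)|(H[...,0]>172))&(H[...,1]>150)&(H[...,2]>120)
rd=blob(red,(325,150,370,215)); r=cv2.minAreaRect(rd); print('red',r,onz(t,cv2.boxPoints(r),.158).round(3))
c=t['frame'][140:260,200:420,::-1]; cv2.imwrite('pics/c1.png',cv2.resize(c,(792,432),interpolation=cv2.INTER_CUBIC))
E
```

```text
[[320.10846081 363.0675069 ]
 [319.61324596 179.96660314]
 [260.94859097 178.76605721]]
519 ((250.0826873779297, 220.79608154296875), (9.356170654296875, 58.93198013305664), 76.23921203613281) 112 [227.54465 226.44643]
[[0.437 0.329 0.06 ]
 [0.487 0.145 0.06 ]
 [0.457 0.138 0.06 ]
 [0.408 0.321 0.06 ]]
tail [[0.42720935 0.30551247 0.06      ]] mid [[0.44701373 0.23337988 0.06      ]]
depth [[0.4468119  0.23336772 0.0614868 ]
 [0.42713806 0.30548146 0.06057831]]
red ((343.05438232421875, 182.88331604003906), (34.71276092529297, 3.141659736633301), 78.11134338378906) [[ 0.61  -0.036  0.158]
 [ 0.612 -0.046  0.158]
 [ 0.505 -0.066  0.158]
 [ 0.503 -0.057  0.158]]
```

View pics/c1.png

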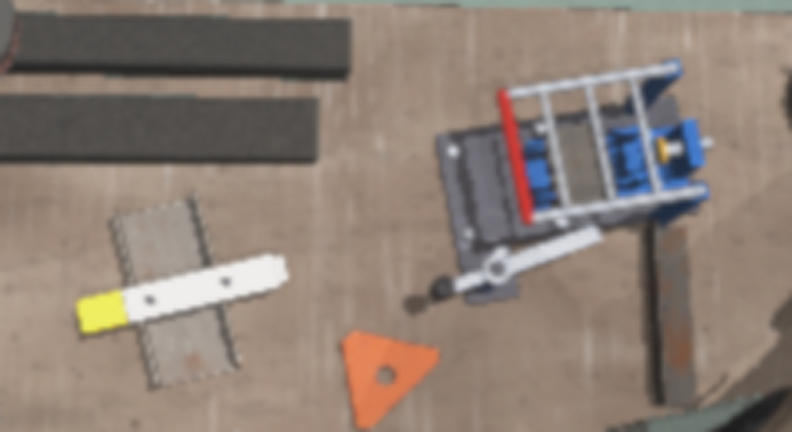

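The crop confirms it: flat white bar, yellow tail at left (100,312), lying across the channel. The jig's red guard bar runs (507,95)-(528,220). The latch pivot is at (497,268) and the black knob at (441,287). Next I check the gripper body's width, because it passes near the knob.

```bash
python3 - <<'E'
from h import *
a=load('s0');s=arm.get_state()
T=R.from_euler('xyz',s['ee_rot']).as_matrix();p=s['eef_pos']
u,v=np.meshgrid(np.arange(405,475),np.arange(30,140)); px=np.c_[u.ravel(),v.ravel()].astype(float)
Q=(bydepth(a,px)-p)@T
for z in range(-200,30,12):
    m=(Q[:,2]*1000>z)&(Q[:,2]*1000<z+12)&(abs(Q[:,0])<.15)&(abs(Q[:,1])<.15)
    if m.sum(): print(z,m.sum(),(Q[m].min(0)*1000).round(),(Q[m].max(0)*1000).round())
c,_=rays(a,[[0,0]]);print('cam in tool',((c-p)@T).round(2))
w=grab('wrist','w0');V=np.array(w['view']);c=-V[:3,:3].T@V[:3,3];print('wristcam in tool',(c-p)@T,'\n',(V[:3,:3]@T).round(2))
print(w['fx'],w['cx'],w['distortion'])
x0=a['frame'][50:140,380:500,::-1];cv2.imwrite('pics/c2.png',np.hstack([cv2.resize(x0,(400,300)),cv2.resize(w['frame'][:,:,::-1],(400,300))]))
E
```

```text
-200 63 [ -43.    4. -200.] [  45.   52. -188.]
-188 62 [ -44.   -2. -188.] [  45.   56. -177.]
-176 36 [ -41.    6. -176.] [  43.   49. -164.]
-164 62 [ -33.  -12. -164.] [  36.   46. -152.]
-152 46 [ -38.  -38. -152.] [  41.   41. -140.]
-140 30 [ -36.    2. -140.] [  38.   22. -128.]
-128 31 [ -23.  -40. -128.] [  24.   21. -116.]
-116 37 [ -21.  -12. -116.] [  25.   23. -104.]
-104 34 [ -36.  -74. -104.] [ 24.  26. -92.]
-92 154 [-40. -97. -92.] [ 38. 102. -80.]
-80 83 [-40. -91. -80.] [ 38. 100. -68.]
-68 72 [-39. -74. -68.] [ 39.  96. -56.]
-56 56 [-37. -51. -56.] [ 40.  94. -45.]
-44 7 [ -9.  65. -43.] [ 19.  82. -33.]
-32 16 [-11.  57. -32.] [ 10.  73. -20.]
-20 12 [-12.  59. -20.] [ 10.  70. -10.]
-8 13 [-10.  57.  -7.] [ 8. 65.  4.]
4 12 [-12. -49.   4.] [10. 64. 13.]
16 2 [-9. 53. 17.] [ 8. 55. 18.]
cam in tool [-0.02  1.74 -0.66]
wristcam in tool [ 0.07538451 -0.00062611 -0.13630999] 
 [[ 0.    1.   -0.  ]
 [-0.96  0.   -0.28]
 [-0.28  0.    0.96]]
287.79928340002505 257.3363870130022 [-0.00262002  0.          0.          0.          0.        ]
```

View pics/c2.png

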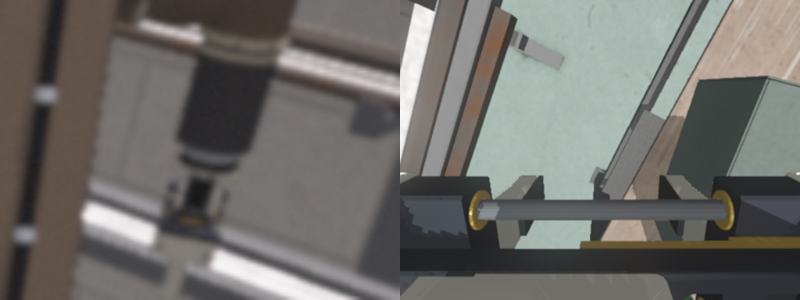

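Left: the gripper has a wide slab body (±97 mm along tool y, 45-92 mm behind the TCP), which will pass near the knob, so I'll keep it above the knob. Right: the wrist view looks down with the fingers across row ~210. Next I plan the first move, to look at the jig.

```bash
cat >> h.py <<'E'
def tool(yaw,lean=0.):
    z=np.array([np.sin(lean)*np.cos(yaw),np.sin(lean)*np.sin(yaw),-np.cos(lean)])
    y=np.array([np.sin(yaw),-np.cos(yaw),0]); return np.c_[np.cross(y,z),y,z]
def go(pos,Rt):
    s=arm.get_state(); T=R.from_euler('xyz',s['ee_rot']).as_matrix()
    d=T.T@(np.array(pos)-s['eef_pos'])*1000; r=R.from_matrix(T.T@Rt).as_rotvec()
    print('t',round(s['t'],2),'d',d.round(1),'r',r.round(3),'rows',round(max(np.linalg.norm(d)/41.7,np.degrees(np.linalg.norm(r))/7.16),1))
E
python3 -c "
from h import *
go([.53,-.02,.36],tool(-1.36))"
```

```text
t 0.15 d [-470.8  430.6 -111.7] r [ 1.000e-03  1.000e-03 -1.341e+00] rows 15.5
```

jog_arm(targets=[{"dx":-28,"dy":25,"dz":-15,"rz":-0.1,"gripper":0},{"dx":-56,"dy":50,"dz":-30,"rz":-0.2,"gripper":0},{"dx":-84,"dy":76,"dz":-45,"rz":-0.3,"gripper":0},{"dx":-112,"dy":102,"dz":-60,"rz":-0.4,"gripper":0},{"dx":-140,"dy":128,"dz":-75,"rz":-0.5,"gripper":0},{"dx":-168,"dy":153,"dz":-90,"rz":-0.6,"gripper":0},{"dx":-196,"dy":179,"dz":-105,"rz":-0.7,"gripper":0},{"dx":-224,"dy":205,"dz":-112,"rz":-0.8,"gripper":0}])

```text
invalid input at $.targets[0]: expected keys dx, dy, dz, rx, ry, rz, gripper
```

```bash
python3 -c "
from h import *
go([.53,-.02,.36],tool(-1.36))"
```

```text
t 0.15 d [-470.8  430.6 -111.7] r [ 1.000e-03  1.000e-03 -1.341e+00] rows 15.5
```

jog_arm(targets=[{"dx":-28,"dy":25,"dz":-15,"rx":0,"ry":0,"rz":-0.1,"gripper":0},{"dx":-56,"dy":50,"dz":-30,"rx":0,"ry":0,"rz":-0.2,"gripper":0},{"dx":-84,"dy":76,"dz":-45,"rx":0,"ry":0,"rz":-0.3,"gripper":0},{"dx":-112,"dy":102,"dz":-60,"rx":0,"ry":0,"rz":-0.4,"gripper":0},{"dx":-140,"dy":128,"dz":-75,"rx":0,"ry":0,"rz":-0.5,"gripper":0},{"dx":-168,"dy":153,"dz":-90,"rx":0,"ry":0,"rz":-0.6,"gripper":0},{"dx":-196,"dy":179,"dz":-105,"rx":0,"ry":0,"rz":-0.7,"gripper":0},{"dx":-224,"dy":205,"dz":-112,"rx":0,"ry":0,"rz":-0.8,"gripper":0}])

```text
t: 0.82
eef_pos: [0.4036, -0.3281, 0.3625]
ee_rot: [-3.139, -0.0, -1.896]
force: [1.1, -1.2, 0.1]
width: 0.0875
gripper_force: 0.0
```

```bash
python3 -c "
from h import *
go([.53,-.02,.36],tool(-1.36))"
```

```text
t 0.82 d [-332.3  -21.3    2.4] r [-0.002 -0.001 -0.536] rows 8.0
```

jog_arm(targets=[{"dx":-41,"dy":-3,"dz":0,"rx":0,"ry":0,"rz":-0.07,"gripper":0},{"dx":-82,"dy":-5,"dz":0,"rx":0,"ry":0,"rz":-0.14,"gripper":0},{"dx":-123,"dy":-8,"dz":0,"rx":0,"ry":0,"rz":-0.21,"gripper":0},{"dx":-164,"dy":-11,"dz":0,"rx":0,"ry":0,"rz":-0.28,"gripper":0},{"dx":-205,"dy":-14,"dz":0,"rx":0,"ry":0,"rz":-0.35,"gripper":0},{"dx":-246,"dy":-16,"dz":0,"rx":0,"ry":0,"rz":-0.42,"gripper":0},{"dx":-287,"dy":-19,"dz":0,"rx":0,"ry":0,"rz":-0.49,"gripper":0},{"dx":-325,"dy":-21,"dz":0,"rx":0,"ry":0,"rz":-0.53,"gripper":0}])

```text
t: 1.48
eef_pos: [0.5286, -0.0265, 0.3606]
ee_rot: [-3.141, 0.0, -1.366]
force: [0.9, -0.1, 0.6]
width: 0.0876
gripper_force: 0.0
```

```bash
python3 - <<'E'
from h import *
w=grab('wrist','w1')
cv2.imwrite('pics/w1b.png',cv2.resize(w['frame'][:,:,::-1],(800,600),interpolation=cv2.INTER_CUBIC))
s=arm.get_state();print(s['t'],s['eef_pos'],s['ee_rot'],s['q'].round(2),s['force'].round(1))
E
```

```text
1.5333 [ 0.53085848 -0.02219589  0.35976822] [-3.14114037e+00  1.08740231e-03 -1.36288438e+00] [ 0.33  0.07 -0.11 -0.   -1.39 -0.12] [3.  2.9 1.6]
```

View pics/w1b.png

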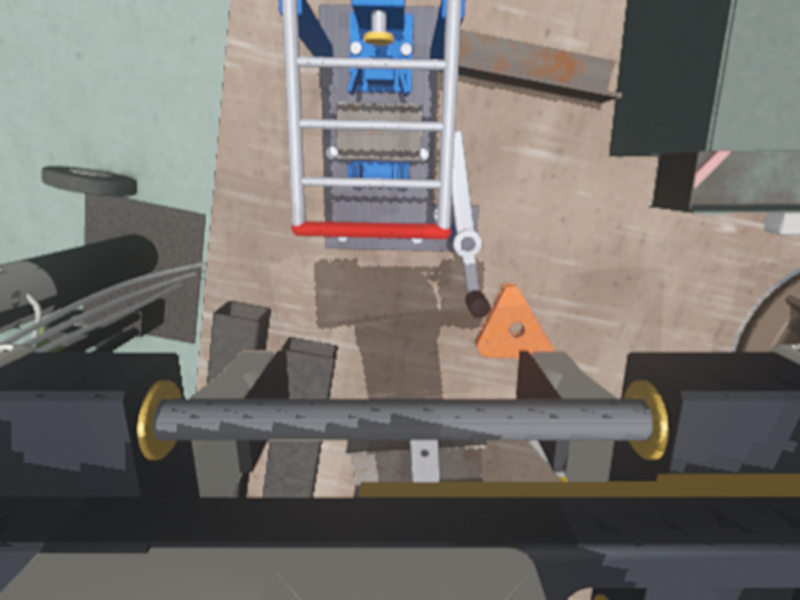

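The wrist view shows, at the 800x600 scale: red guard bar (293,230)-(450,233), saddle (378,172), head/brass stop (379,36), latch pivot (467,243), knob top (477,303). The magnet is at (513,325).

```bash
python3 - <<'E'
from h import *
f=load('w1');H=cv2.cvtColor(f['frame'],cv2.COLOR_RGB2HSV)
sc=512/800
red=((H[...,0]<6)|(H[...,0]>174))&(H[...,1]>170)&(H[...,2]>120)
ys,xs=np.nonzero(red);m=(xs>180)&(xs<295)&(ys>140)&(ys<156);r=cv2.minAreaRect(np.c_[xs[m],ys[m]].astype(np.float32))
b=cv2.boxPoints(r);B=onz(f,b,.156);print(r);print('red',B.round(4));rm=B.mean(0)
br=(H[...,0]>15)&(H[...,0]<30)&(H[...,1]>120)
ys,xs=np.nonzero(br);m=(xs>225)&(xs<260)&(ys<35);bp=np.array([[xs[m].mean(),ys[m].mean()]]);print('brass',m.sum(),bp,onz(f,bp,.075))
bl=(H[...,0]>100)&(H[...,0]<118)&(H[...,1]>120)
for n,(x0,x1,y0,y1),z in (('saddle',(210,275,100,120),.068),('head',(210,275,20,60),.06)):
    ys,xs=np.nonzero(bl);m=(xs>x0)&(xs<x1)&(ys>y0)&(ys<y1); print(n,m.sum(),onz(f,[[ (xs[m].min()+xs[m].max())/2,ys[m].mean()]],z),xs[m].min(),xs[m].max(),ys[m].min(),ys[m].max())
for n,px,z in (('pivot',(467,243),.078),('knob',(477,297),.11),('tip',(458,135),.072),('railL',(296,215),.158),('railL2',(289,10),.158),('railR',(446,215),.158),('railR2',(453,10),.158)):
    p=np.array([px])*sc; print(n,onz(f,p,z).round(4),bydepth(f,p).round(4))
E
```

```text
((237.0133056640625, 146.94081115722656), (100.0430679321289, 7.831113338470459), 1.3639276027679443)
red [[ 0.616  -0.0379  0.156 ]
 [ 0.617  -0.0471  0.156 ]
 [ 0.5013 -0.0682  0.156 ]
 [ 0.4994 -0.0592  0.156 ]]
brass 102 [[241.78431373  23.90196078]] [[ 0.58539774 -0.20052881  0.075     ]]
saddle 396 [[ 0.56550952 -0.09663263  0.068     ]] 223 261 103 113
head 940 [[ 0.58898036 -0.18012086  0.06      ]] 211 263 21 59
pivot [[ 0.471  -0.0483  0.078 ]] [[ 0.4724 -0.0493  0.0859]]
knob [[ 0.4561 -0.007   0.11  ]] [[ 0.4555 -0.0064  0.1074]]
tip [[ 0.5012 -0.1396  0.072 ]] [[ 0.5017 -0.1392  0.0767]]
railL [[ 0.6146 -0.0528  0.158 ]] [[ 0.6148 -0.0526  0.1571]]
railL2 [[ 0.6378 -0.1848  0.158 ]] [[ 0.6381 -0.1851  0.1568]]
railR [[ 0.5053 -0.0755  0.158 ]] [[ 0.5051 -0.0754  0.1569]]
railR2 [[ 0.5315 -0.2069  0.158 ]] [[ 0.5315 -0.207   0.1575]]
```

```bash
python3 -c "
from h import *
go([.405,.375,.20],tool(-1.307,.436))"
```

```text
t 1.53 d [-414.4   41.2  160.2] r [ 0.012  0.437 -0.055] rows 10.7
```

jog_arm(targets=[{"dx":-38,"dy":4,"dz":10,"rx":0,"ry":0.04,"rz":0,"gripper":0},{"dx":-77,"dy":8,"dz":20,"rx":0,"ry":0.1,"rz":-0.01,"gripper":0},{"dx":-116,"dy":12,"dz":30,"rx":0,"ry":0.16,"rz":-0.02,"gripper":0},{"dx":-155,"dy":16,"dz":42,"rx":0,"ry":0.22,"rz":-0.03,"gripper":0},{"dx":-193,"dy":20,"dz":56,"rx":0.01,"ry":0.28,"rz":-0.04,"gripper":0},{"dx":-231,"dy":24,"dz":70,"rx":0.01,"ry":0.34,"rz":-0.05,"gripper":0},{"dx":-268,"dy":28,"dz":85,"rx":0.012,"ry":0.4,"rz":-0.055,"gripper":0},{"dx":-305,"dy":31,"dz":100,"rx":0.012,"ry":0.437,"rz":-0.055,"gripper":0}])

```text
t: 2.2
eef_pos: [0.4359, 0.2656, 0.26]
ee_rot: [-3.141, -0.44, -1.314]
force: [1.9, 0.3, 0.4]
width: 0.0877
gripper_force: 0.0
```

```bash
python3 -c "
from h import *
go([.405,.375,.20],tool(-1.307,.436))"
```

```text
t 2.2 d [-128.4    2.1    5.8] r [ 0.002 -0.004 -0.006] rows 3.1
```

jog_arm(targets=[{"dx":-35,"dy":1,"dz":2,"rx":0,"ry":0,"rz":0,"gripper":0.2},{"dx":-70,"dy":2,"dz":4,"rx":0,"ry":0,"rz":0,"gripper":0.2},{"dx":-100,"dy":2,"dz":5,"rx":0,"ry":0,"rz":0,"gripper":0.2},{"dx":-120,"dy":2,"dz":5,"rx":0,"ry":0,"rz":0,"gripper":0.2},{"dx":-120,"dy":2,"dz":5,"rx":0,"ry":0,"rz":0,"gripper":0.2},{"dx":-120,"dy":2,"dz":5,"rx":0,"ry":0,"rz":0,"gripper":0.2},{"dx":-120,"dy":2,"dz":5,"rx":0,"ry":0,"rz":0,"gripper":0.2},{"dx":-120,"dy":2,"dz":5,"rx":0,"ry":0,"rz":0,"gripper":0.2}])

```text
t: 2.87
eef_pos: [0.4088, 0.3657, 0.206]
ee_rot: [-3.141, -0.436, -1.316]
force: [0.3, -0.4, 0.9]
width: 0.0697
gripper_force: 0.0
```

```bash
python3 - <<'E'
from h import *
f=grab('wrist','w2')
H=cv2.cvtColor(f['frame'],cv2.COLOR_RGB2HSV)
yel=(H[...,0]>20)&(H[...,0]<40)&(H[...,1]>130)&(H[...,2]>120)
wh=(H[...,1]<40)&(H[...,2]>190)
n,l,st,ce=cv2.connectedComponentsWithStats((yel|wh).astype(np.uint8))
for i in range(1,n):
    if st[i,4]>300: print(st[i],ce[i].round())
cv2.imwrite('pics/w2b.png',cv2.resize(f['frame'][:,:,::-1],(640,480)))
s=arm.get_state();print(s['t'],s['eef_pos'],s['ee_rot'],s['width'])
go([.405,.375,.20],tool(-1.307,.436))
E
```

```text
[ 240   41   28  125 3241] [254. 104.]
[ 357  116   79   89 1210] [397. 163.]
[ 240  167   29   39 1089] [254. 186.]
[ 343  303  167   15 1440] [435. 309.]
[199 309 144   9 825] [274. 312.]
[ 99 371  61  13 391] [133. 378.]
2.9167 [0.40880212 0.36571181 0.20609614] [-3.14107198 -0.43607763 -1.31631473] 0.07009362698592546
t 2.92 d [-11.6   1.3   1.3] r [ 0.003 -0.    -0.008] rows 0.3
```

View pics/w2b.png

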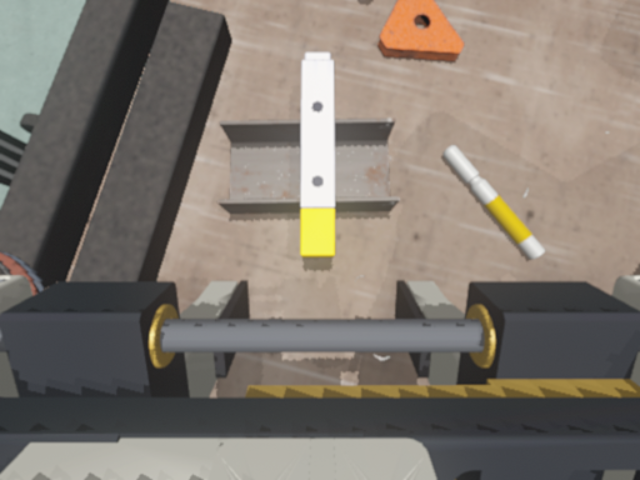

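The wrist view (640x480) shows the bar upright at column 318: nose (317,55), yellow tail rows 208-256, on the channel flanges, with the tail free. The pen look-alike is at (495,200).

```bash
python3 - <<'E'
from h import *
f=load('w2');H=cv2.cvtColor(f['frame'],cv2.COLOR_RGB2HSV)
m=((H[...,1]<40)&(H[...,2]>190))|((H[...,0]>20)&(H[...,0]<40)&(H[...,1]>130)&(H[...,2]>120))
c=[]
for r in list(range(55,95))+list(range(115,160)):
    x=np.nonzero(m[r,230:280])[0]+230; c.append([(x.min()+x.max())/2,r])
P=onz(f,c,.06); v=cv2.fitLine(P[:,:2].astype(np.float32),cv2.DIST_HUBER,0,.01,.01).ravel(); d=v[:2]*np.sign(v[0]);print('yaw',np.arctan2(d[1],d[0]))
# colour boundary yellow/white on top face at bar x=-52; nose top at +95
yel=(H[...,0]>20)&(H[...,0]<40)&(H[...,1]>130)
rb=[np.nonzero(yel[160:190,x])[0].min()+160 for x in range(246,264)]; 
b=onz(f,[[254.5,np.mean(rb)-.5]],.06)[0]; n=onz(f,[[254,41]],.06)[0]
print('bound',b,'nose',n,'len',np.linalg.norm(n-b)*1000)
g=b[:2]-d*.030; print('grip from bound',g,' from nose',n[:2]-d*.177, 'top-cam .4257 .3126')
print('z',bydepth(f,[[254.,186.],[254.,100.]])[:,2])
yaw=np.arctan2(d[1],d[0]);T=tool(yaw,.436)
G=np.r_[g,.053]; tcp=G-.011*T[:,2]; print('tcp',tcp); go(tcp-.06*T[:,2],T); go(tcp,T)
E
```

```text
yaw -1.3139762
bound [0.43322624 0.28359962 0.06      ] nose [0.47151677 0.13991186 0.06      ] len 148.70217736421458
grip from bound [0.42560605 0.31261569]  from nose [0.42655766 0.31110671] top-cam .4257 .3126
z [0.06003961 0.05926795]
tcp [0.42442607 0.31710882 0.06297093]
t 2.92 d [-14.2  -2.8  91.3] r [ 0.    -0.    -0.002] rows 2.2
t 2.92 d [-14.3  -2.8 151.3] r [ 0.    -0.    -0.002] rows 3.6
```

jog_arm(targets=[{"dx":-5,"dy":-1,"dz":25,"rx":0,"ry":0,"rz":0,"gripper":0.3},{"dx":-10,"dy":-2,"dz":50,"rx":0,"ry":0,"rz":0,"gripper":0.3},{"dx":-14,"dy":-3,"dz":75,"rx":0,"ry":0,"rz":0,"gripper":0.3},{"dx":-14,"dy":-3,"dz":100,"rx":0,"ry":0,"rz":0,"gripper":0.3},{"dx":-14,"dy":-3,"dz":120,"rx":0,"ry":0,"rz":0,"gripper":0.3},{"dx":-14,"dy":-3,"dz":125,"rx":0,"ry":0,"rz":0,"gripper":0.3},{"dx":-14,"dy":-3,"dz":125,"rx":0,"ry":0,"rz":0,"gripper":0.3},{"dx":-14,"dy":-3,"dz":125,"rx":0,"ry":0,"rz":0,"gripper":0.3}])

```text
t: 3.58
eef_pos: [0.4221, 0.3288, 0.0872]
ee_rot: [-3.14, -0.436, -1.316]
force: [-0.5, 0.1, 0.5]
width: 0.0615
gripper_force: 0.0
```

```bash
python3 - <<'E'
from h import *
go([.4244,.3171,.063],tool(-1.314,.436));print(arm.get_state()['qd'].round(3))
E
```

```text
t 3.58 d [ 0.6  0.7 27. ] r [-0.    -0.    -0.001] rows 0.6
[ 0.01  -0.009  0.019  0.001 -0.001  0.001]
```

jog_arm(targets=[{"dx":0.5,"dy":0.5,"dz":15,"rx":0,"ry":0,"rz":0,"gripper":0.3},{"dx":0.5,"dy":0.5,"dz":26.5,"rx":0,"ry":0,"rz":0,"gripper":0.3},{"dx":0.5,"dy":0.5,"dz":26.5,"rx":0,"ry":0,"rz":0,"gripper":0.4},{"dx":0.5,"dy":0.5,"dz":26.5,"rx":0,"ry":0,"rz":0,"gripper":0.7},{"dx":0.5,"dy":0.5,"dz":26.5,"rx":0,"ry":0,"rz":0,"gripper":1},{"dx":0.5,"dy":0.5,"dz":26.5,"rx":0,"ry":0,"rz":0,"gripper":1},{"dx":0.5,"dy":0.5,"dz":26.5,"rx":0,"ry":0,"rz":0,"gripper":1},{"dx":0.5,"dy":0.5,"dz":26.5,"rx":0,"ry":0,"rz":0,"gripper":1}], force=45)

```text
t: 4.25
eef_pos: [0.4241, 0.3178, 0.0629]
ee_rot: [-3.141, -0.436, -1.315]
force: [-0.3, 0.4, 3.7]
width: 0.0292
gripper_force: 45.0
```

jog_arm(targets=[{"dx":0,"dy":0,"dz":0,"rx":0,"ry":0,"rz":0,"gripper":1},{"dx":0,"dy":0,"dz":0,"rx":0,"ry":0,"rz":0,"gripper":1},{"dx":0,"dy":0,"dz":0,"rx":0,"ry":0,"rz":0,"gripper":1},{"dx":2,"dy":0,"dz":-5,"rx":0,"ry":0,"rz":0,"gripper":1},{"dx":5,"dy":0,"dz":-10,"rx":0,"ry":0,"rz":0,"gripper":1},{"dx":10,"dy":0,"dz":-21,"rx":0,"ry":0,"rz":0,"gripper":1},{"dx":16,"dy":0,"dz":-34,"rx":0,"ry":0,"rz":0,"gripper":1},{"dx":25,"dy":0,"dz":-54,"rx":0,"ry":0,"rz":0,"gripper":1}])

```text
t: 4.92
eef_pos: [0.423, 0.3157, 0.121]
ee_rot: [3.138, -0.439, -1.315]
force: [-0.6, 0.1, -3.0]
width: 0.0293
gripper_force: 45.0
```

```bash
python3 - <<'E'
from h import *
s=arm.get_state();print(s['t'],s['eef_pos'],s['ee_rot'],s['force'],s['moment'],s['width'],s['gripper_force'])
f=grab('wrist','w3');cv2.imwrite('pics/w3b.png',cv2.resize(f['frame'][:,:,::-1],(640,480)))
E
```

```text
4.9167 [0.42300736 0.31572501 0.12101568] [ 3.13808661 -0.43928154 -1.31452166] [-0.55100941  0.08066458 -2.97195996] [2.06096972 0.61190021 0.01303169] 0.029329857079159402 44.973238706588745
```

View pics/w3b.png

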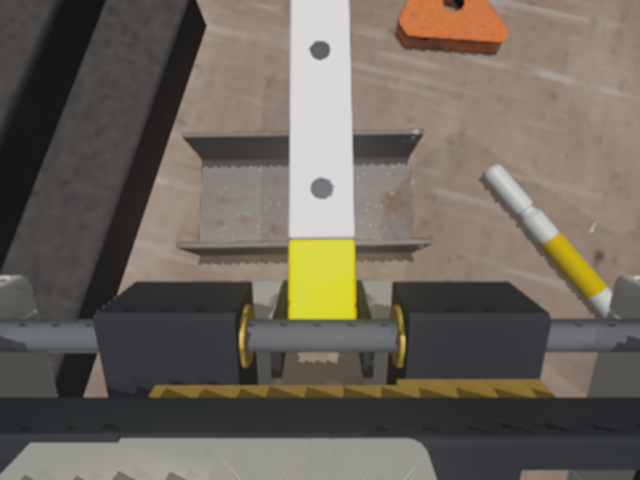

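The bar is in the jaws, square, lifted off the channel (yellow tail at (322,280)), and the channel is undisturbed. Next I measure how the bar sits in the hand.

```bash
cat >> h.py <<'E'
O=np.array([.5658,-.0924,0]);YAW=-1.387
J=np.c_[[np.cos(YAW),np.sin(YAW),0],[-np.sin(YAW),np.cos(YAW),0],[0,0,1]]
def tojig(P): return (np.asarray(P)-O)@J
E
python3 - <<'E'
from h import *
f=load('w3');H=cv2.cvtColor(f['frame'],cv2.COLOR_RGB2HSV);s=arm.get_state();T=R.from_euler('xyz',s['ee_rot']).as_matrix();p=s['eef_pos']
m=(((H[...,1]<40)&(H[...,2]>170))|((H[...,0]>20)&(H[...,0]<40)&(H[...,1]>130)&(H[...,2]>120)))
px=[];
for r in range(5,250,3):
    x=np.nonzero(m[r,225:290])[0]+225
    if len(x)>30: px.append([(x.min()+x.max())/2,r])
px=np.array(px);Q=bydepth(f,px);ok=abs(Q[:,2]-np.median(Q[:,2]))<.03;px=px[ok];Q=Q[ok]
q=(Q-p)@T*1000
print(np.polyfit(np.linalg.norm((Q-Q[-1])[:,:2],axis=1),Q[:,2],1),'world slope up towards nose')
print('tool: dy/dx',np.polyfit(q[:,0],q[:,1],1),'dz/dx',np.polyfit(q[:,0],q[:,2],1))
yel=m&(H[...,0]>20)&(H[...,0]<40)&(H[...,1]>130); col=np.nonzero(yel[180:230,257])[0].min()+180
b=((bydepth(f,[[257.,col+1]])-p)@T*1000)[0];print('boundary in tool',b,col)
E
```

```text
[-0.00529989  0.11820859] world slope up towards nose
tool: dy/dx [-0.00796028  2.34550421] dz/dx [0.47179546 8.38002589]
boundary in tool [  74.64031195    1.49729762 -131.22673152] 191
```

```bash
cat >> h.py <<'E'
def bt(gx,gz,lean,gy=0.,off=.011):
    """TCP pose with the grip point at jig (gx,gy,gz) m"""
    T=tool(YAW,lean); return O+J@np.array([gx,gy,gz])-off*T[:,2],T
def where(off=.011):
    s=arm.get_state();T=R.from_euler('xyz',s['ee_rot']).as_matrix();g=tojig(s['eef_pos']+off*T[:,2])
    zz=J.T@T[:,2]; yy=J.T@T[:,1]
    print('t',round(s['t'],2),'grip jig mm',(g*1000).round(1),'lean',round(np.arctan2(zz[0],-zz[2]),3),'yawerr',round(np.arctan2(yy[0],-yy[1]),3),'F jig',(J.T@s['force']).round(2),'w',round(s['width'],4))
E
python3 -c "
from h import *
where();go(*bt(-.267,.095,.389));print(bt(-.267,.095,.389)[0])"
```

```text
t 4.97 grip jig mm [-424.5  -63.6  115.8] lean 0.435 yawerr 0.072 F jig [-1.73  0.85  2.04] w 0.0296
t 4.97 d [138.3 -52.4  87.2] r [-0.03  -0.047  0.066] rows 4.1
[0.51623974 0.17420453 0.10517818]
```

jog_arm(targets=[{"dx":24,"dy":-9,"dz":10,"rx":-0.01,"ry":-0.01,"rz":0.01,"gripper":1},{"dx":50,"dy":-19,"dz":28,"rx":-0.01,"ry":-0.02,"rz":0.03,"gripper":1},{"dx":75,"dy":-28,"dz":45,"rx":-0.02,"ry":-0.03,"rz":0.05,"gripper":1},{"dx":100,"dy":-38,"dz":62,"rx":-0.03,"ry":-0.047,"rz":0.066,"gripper":1},{"dx":125,"dy":-47,"dz":78,"rx":-0.03,"ry":-0.047,"rz":0.066,"gripper":1},{"dx":138,"dy":-52,"dz":87,"rx":-0.03,"ry":-0.047,"rz":0.066,"gripper":1},{"dx":138,"dy":-52,"dz":87,"rx":-0.03,"ry":-0.047,"rz":0.066,"gripper":1},{"dx":138,"dy":-52,"dz":87,"rx":-0.03,"ry":-0.047,"rz":0.066,"gripper":1}])

```text
t: 5.63
eef_pos: [0.5149, 0.1722, 0.1011]
ee_rot: [3.139, -0.391, -1.389]
force: [-0.1, 0.1, -3.2]
width: 0.0297
gripper_force: 45.0
```

```bash
python3 - <<'E'
from h import *
where();go(*bt(-.14,.0812,.389));
f=grab('wrist','w4');cv2.imwrite('pics/w4b.png',cv2.resize(f['frame'][:,:,::-1],(640,480)))
E
```

```text
t 5.63 grip jig mm [-265.2   -1.7   90.9] lean 0.391 yawerr -0.003 F jig [-0.08 -0.04 -3.16] w 0.0297
t 5.63 d [112.1  -2.1  56.7] r [ 0.003 -0.002 -0.002] rows 3.0
```

View pics/w4b.png

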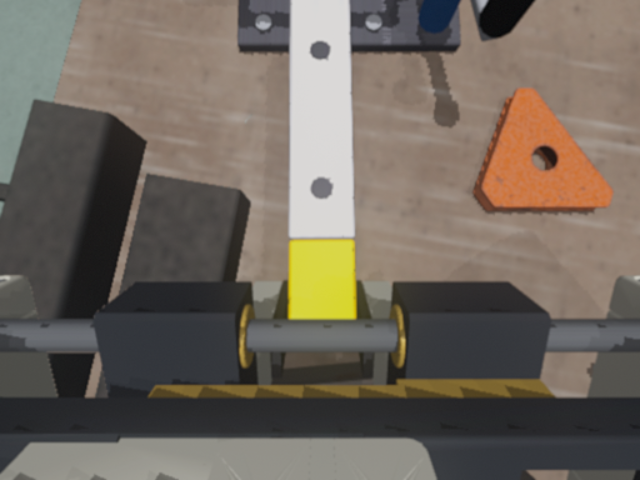

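The bar points along the jig axis: the base-plate screws at (263,22) and (374,22) have their middle at 318, against the bar centreline at 321, so it is about 2 mm off to one side. The knob is at (492,15). Next I move in under the guard.

jog_arm(targets=[{"dx":20,"dy":-2,"dz":9,"rx":0,"ry":0,"rz":0,"gripper":1},{"dx":41,"dy":-2,"dz":18,"rx":0,"ry":0,"rz":0,"gripper":1},{"dx":62,"dy":-2,"dz":28,"rx":0,"ry":0,"rz":0,"gripper":1},{"dx":83,"dy":-2,"dz":38,"rx":0,"ry":0,"rz":0,"gripper":1},{"dx":104,"dy":-2,"dz":49,"rx":0,"ry":0,"rz":0,"gripper":1},{"dx":112,"dy":-2,"dz":54,"rx":0,"ry":0,"rz":0,"gripper":1},{"dx":112,"dy":-2,"dz":54,"rx":0,"ry":0,"rz":0,"gripper":1},{"dx":112,"dy":-2,"dz":54,"rx":0,"ry":0,"rz":0,"gripper":1}])

```text
t: 6.35
eef_pos: [0.5398, 0.0526, 0.0942]
ee_rot: [3.141, -0.39, -1.387]
force: [0.9, 0.8, -1.6]
width: 0.0297
gripper_force: 45.0
```

```bash
python3 - <<'E'
from h import *
where();go(*bt(-.095,.0812,.389));print(arm.get_state()['q'].round(2))
f=grab('wrist','w5');g=grab('scene','s5');cv2.imwrite('pics/w5b.png',np.hstack([cv2.resize(f['frame'][:,:,::-1],(400,300)),cv2.resize(g['frame'][130:220,260:380,::-1],(400,300),interpolation=cv2.INTER_CUBIC)]))
E
```

```text
t 6.35 grip jig mm [-143.1    0.9   84. ] lean 0.39 yawerr -0.0 F jig [-0.65  1.02 -1.6 ] w 0.0297
t 6.35 d [43.4  0.9 20.9] r [ 0.001 -0.001 -0.   ] rows 1.2
[ 0.66  0.33 -0.67  0.48 -0.81 -0.86]
```

View pics/w5b.png

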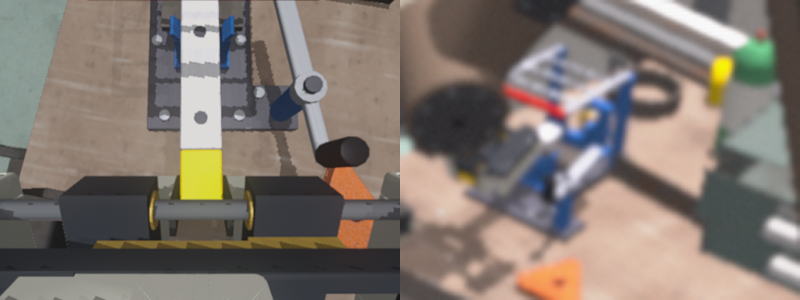

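The bar's nose is between the saddle cheeks (wrist: bar mid 201, cheeks 172-243). The slab is just behind and above the knob at (343,152), with nothing touching.

jog_arm(targets=[{"dx":9,"dy":0,"dz":4,"rx":0,"ry":0,"rz":0,"gripper":1},{"dx":20,"dy":0,"dz":9,"rx":0,"ry":0,"rz":0,"gripper":1},{"dx":31,"dy":1,"dz":14,"rx":0,"ry":0,"rz":0,"gripper":1},{"dx":40,"dy":1,"dz":18,"rx":0,"ry":0,"rz":0,"gripper":1},{"dx":44,"dy":1,"dz":20,"rx":0,"ry":0,"rz":0,"gripper":1},{"dx":46,"dy":1,"dz":20.5,"rx":0,"ry":0,"rz":0,"gripper":1},{"dx":46,"dy":1,"dz":20.5,"rx":0,"ry":0,"rz":0,"gripper":1},{"dx":46,"dy":1,"dz":20.5,"rx":0,"ry":0,"rz":0,"gripper":1}])

```text
t: 7.12
eef_pos: [0.5481, 0.0023, 0.0926]
ee_rot: [3.141, -0.39, -1.388]
force: [-0.4, 0.2, -3.0]
width: 0.0295
gripper_force: 45.0
```

```bash
python3 -c "
from h import *
where()"
```

```text
t 7.12 grip jig mm [-92.1  -0.1  82.5] lean 0.39 yawerr -0.001 F jig [-0.25 -0.32 -3.  ] w 0.0295
```

jog_arm(targets=[{"dx":2,"dy":0,"dz":0.9,"rx":0,"ry":0,"rz":0,"gripper":1},{"dx":4,"dy":0,"dz":1.8,"rx":0,"ry":0,"rz":0,"gripper":1},{"dx":6,"dy":0,"dz":2.7,"rx":0,"ry":0,"rz":0,"gripper":1},{"dx":8,"dy":0,"dz":3.6,"rx":0,"ry":0,"rz":0,"gripper":1},{"dx":10,"dy":0,"dz":4.4,"rx":0,"ry":0,"rz":0,"gripper":1},{"dx":11,"dy":0,"dz":4.8,"rx":0,"ry":0,"rz":0,"gripper":1},{"dx":11,"dy":0,"dz":4.8,"rx":0,"ry":0,"rz":0,"gripper":1},{"dx":11,"dy":0,"dz":4.8,"rx":0,"ry":0,"rz":0,"gripper":1}])

```text
t: 7.78
eef_pos: [0.5501, -0.0095, 0.0923]
ee_rot: [3.14, -0.39, -1.387]
force: [-0.2, -0.4, -3.3]
width: 0.0296
gripper_force: 45.0
```

```bash
python3 -c "
from h import *
where()"
```

```text
t 7.78 grip jig mm [-80.2  -0.3  82.1] lean 0.39 yawerr -0.001 F jig [ 0.37 -0.22 -3.34] w 0.0296
```

Noise is about ±0.4 N and there is no contact yet. Continuing.

jog_arm(targets=[{"dx":1.5,"dy":0,"dz":0.6,"rx":0,"ry":0,"rz":0,"gripper":1},{"dx":3,"dy":0,"dz":1.2,"rx":0,"ry":0,"rz":0,"gripper":1},{"dx":4.5,"dy":0,"dz":1.9,"rx":0,"ry":0,"rz":0,"gripper":1},{"dx":6,"dy":0,"dz":2.5,"rx":0,"ry":0,"rz":0,"gripper":1},{"dx":7,"dy":0,"dz":2.9,"rx":0,"ry":0,"rz":0,"gripper":1},{"dx":7,"dy":0,"dz":2.9,"rx":0,"ry":0,"rz":0,"gripper":1},{"dx":7,"dy":0,"dz":2.9,"rx":0,"ry":0,"rz":0,"gripper":1},{"dx":7,"dy":0,"dz":2.9,"rx":0,"ry":0,"rz":0,"gripper":1}])

```text
t: 8.45
eef_pos: [0.5515, -0.0168, 0.0923]
ee_rot: [3.14, -0.39, -1.387]
force: [-0.4, -0.9, -2.3]
width: 0.0295
gripper_force: 45.0
```

```bash
python3 -c "
from h import *
where()"
```

```text
t 8.45 grip jig mm [-72.7  -0.3  82.1] lean 0.39 yawerr -0.0 F jig [ 0.77 -0.56 -2.29] w 0.0295
```

jog_arm(targets=[{"dx":1.5,"dy":0,"dz":0.6,"rx":0,"ry":0,"rz":0,"gripper":1},{"dx":3,"dy":0,"dz":1.2,"rx":0,"ry":0,"rz":0,"gripper":1},{"dx":4.5,"dy":0,"dz":1.9,"rx":0,"ry":0,"rz":0,"gripper":1},{"dx":6,"dy":0,"dz":2.5,"rx":0,"ry":0,"rz":0,"gripper":1},{"dx":6,"dy":0,"dz":2.5,"rx":0,"ry":0,"rz":0,"gripper":1},{"dx":6,"dy":0,"dz":2.5,"rx":0,"ry":0,"rz":0,"gripper":1},{"dx":6,"dy":0,"dz":2.5,"rx":0,"ry":0,"rz":0,"gripper":1},{"dx":6,"dy":0,"dz":2.5,"rx":0,"ry":0,"rz":0,"gripper":1}])

```text
t: 9.12
eef_pos: [0.5529, -0.0227, 0.0922]
ee_rot: [3.141, -0.389, -1.387]
force: [-1.3, 5.6, -2.2]
width: 0.0296
gripper_force: 45.0
```

```bash
python3 -c "
from h import *
where()"
```

```text
t 9.12 grip jig mm [-66.7   0.1  82.1] lean 0.389 yawerr -0.0 F jig [-5.71 -0.24 -2.2 ] w 0.0296
```

Contact at 5.7 N, so the stop's free face corresponds to grip x ≈ -70. The slab must pass between the guard and the knob, so I'll roll the bar slightly (0.07 rad) and re-lean before pushing on.

```bash
cat >> h.py <<'E'
def btr(gx,gz,lean,roll=-.07,gy=0.,off=.011):
    T=R.from_rotvec(roll*J[:,0]).as_matrix()@tool(YAW,lean); return O+J@np.array([gx,gy,gz])-off*T[:,2],T
E
python3 -c "
from h import *
where();go(*btr(-.0667,.076,.415));go(*btr(-.0607,.076,.415))"
```

```text
t 9.12 grip jig mm [-66.7   0.1  82.1] lean 0.389 yawerr -0.0 F jig [-5.71 -0.24 -2.2 ] w 0.0296
t 9.12 d [-2.6 -0.6  5.6] r [-0.064  0.026 -0.027] rows 0.6
t 9.12 d [ 2.9 -0.6  7.9] r [-0.064  0.026 -0.027] rows 0.6
```

jog_arm(targets=[{"dx":-1,"dy":-0.2,"dz":2,"rx":-0.02,"ry":0.009,"rz":-0.009,"gripper":1},{"dx":-2,"dy":-0.4,"dz":4,"rx":-0.043,"ry":0.018,"rz":-0.018,"gripper":1},{"dx":-2.6,"dy":-0.6,"dz":5.6,"rx":-0.064,"ry":0.026,"rz":-0.027,"gripper":1},{"dx":-1,"dy":-0.6,"dz":6.2,"rx":-0.064,"ry":0.026,"rz":-0.027,"gripper":1},{"dx":0.5,"dy":-0.6,"dz":6.9,"rx":-0.064,"ry":0.026,"rz":-0.027,"gripper":1},{"dx":0.5,"dy":-0.6,"dz":6.9,"rx":-0.064,"ry":0.026,"rz":-0.027,"gripper":1},{"dx":0.5,"dy":-0.6,"dz":6.9,"rx":-0.064,"ry":0.026,"rz":-0.027,"gripper":1},{"dx":0.5,"dy":-0.6,"dz":6.9,"rx":-0.064,"ry":0.026,"rz":-0.027,"gripper":1}])

```text
t: 9.78
eef_pos: [0.5547, -0.0249, 0.0861]
ee_rot: [3.067, -0.414, -1.356]
force: [-1.2, 7.2, -2.3]
width: 0.0296
gripper_force: 45.0
```

```bash
python3 -c "
from h import *
where();go(*btr(-.0607,.076,.415));print(arm.get_state()['moment'])"
```

```text
t 9.78 grip jig mm [-63.9   0.8  76.1] lean 0.416 yawerr 0.001 F jig [-7.26  0.1  -2.31] w 0.0296
t 9.78 d [2.9 0.8 1.4] r [-0.002  0.    -0.   ] rows 0.1
[ 4.40452296  0.7432728  -0.24724017]
```

jog_arm(targets=[{"dx":1,"dy":0.3,"dz":0.5,"rx":0,"ry":0,"rz":0,"gripper":1},{"dx":2,"dy":0.6,"dz":1,"rx":0,"ry":0,"rz":0,"gripper":1},{"dx":3.2,"dy":0.8,"dz":1.5,"rx":0,"ry":0,"rz":0,"gripper":1},{"dx":3.2,"dy":0.8,"dz":1.5,"rx":0,"ry":0,"rz":0,"gripper":1},{"dx":3.2,"dy":0.8,"dz":1.5,"rx":0,"ry":0,"rz":0,"gripper":1},{"dx":3.2,"dy":0.8,"dz":1.5,"rx":0,"ry":0,"rz":0,"gripper":1},{"dx":3.2,"dy":0.8,"dz":1.5,"rx":0,"ry":0,"rz":0,"gripper":1},{"dx":3.2,"dy":0.8,"dz":1.5,"rx":0,"ry":0,"rz":0,"gripper":1}])

```text
t: 10.45
eef_pos: [0.555, -0.028, 0.0862]
ee_rot: [3.068, -0.413, -1.356]
force: [-2.1, 9.8, -1.3]
width: 0.0296
gripper_force: 45.0
```

```bash
python3 -c "
from h import *
where();s=arm.get_state();
go(*btr(-.0602,.070,.39));print(s['moment'])"
```

```text
t 10.45 grip jig mm [-60.9   0.5  76.1] lean 0.415 yawerr 0.001 F jig [-10.06  -0.26  -1.3 ] w 0.0296
t 10.45 d [-1.6  0.   5.9] r [-0.003 -0.024  0.   ] rows 0.2
[ 5.1686722   0.8088269  -0.28690127]
```

jog_arm(targets=[{"dx":-0.4,"dy":0,"dz":1.5,"rx":0,"ry":-0.006,"rz":0,"gripper":1},{"dx":-0.8,"dy":0,"dz":3,"rx":0,"ry":-0.012,"rz":0,"gripper":1},{"dx":-1.2,"dy":0,"dz":4.5,"rx":0,"ry":-0.018,"rz":0,"gripper":1},{"dx":-1.6,"dy":0,"dz":5.9,"rx":0,"ry":-0.024,"rz":0,"gripper":1},{"dx":-1.6,"dy":0,"dz":5.9,"rx":0,"ry":-0.024,"rz":0,"gripper":1},{"dx":-1.6,"dy":0,"dz":5.9,"rx":0,"ry":-0.024,"rz":0,"gripper":1},{"dx":-1.6,"dy":0,"dz":5.9,"rx":0,"ry":-0.024,"rz":0,"gripper":1},{"dx":-1.6,"dy":0,"dz":5.9,"rx":0,"ry":-0.024,"rz":0,"gripper":1}])

```text
t: 11.12
eef_pos: [0.5548, -0.029, 0.0802]
ee_rot: [3.069, -0.389, -1.358]
force: [-1.7, 10.7, -2.0]
width: 0.0298
gripper_force: 45.0
```

```bash
python3 - <<'E'
from h import *
where();s=arm.get_state();print(s['moment'])
f=grab('wrist','w6');cv2.imwrite('pics/w6b.png',cv2.resize(f['frame'][:,:,::-1],(640,480)))
E
```

```text
t 11.12 grip jig mm [-60.2   0.1  70. ] lean 0.391 yawerr 0.001 F jig [-10.88   0.26  -1.97] w 0.0298
[ 5.24846316  0.80781952 -0.3061963 ]
```

View pics/w6b.png

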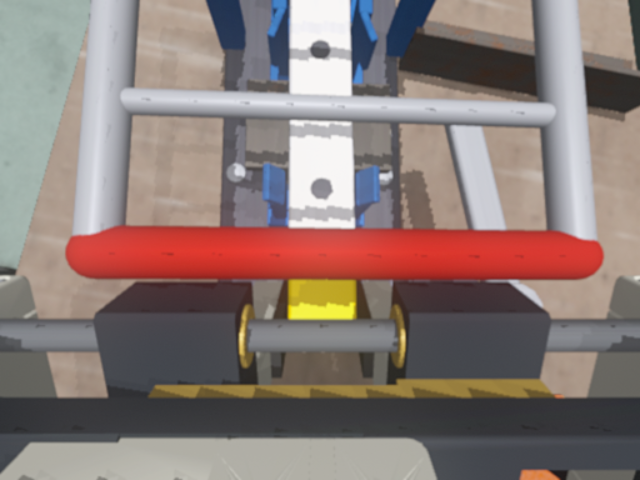

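The bar lies centred between the saddle cheeks (265-380) with the nose in the head. The red guard bar (rows 228-278) is clear of the gripper. The force is 10.9 N and there is no vertical resistance, so the lug is going down behind the ledge. Next I lower the nose further and ease back to feel the hook.

```bash
python3 -c "
from h import *
go(*btr(-.0605,.070,.375));go(*btr(-.0645,.0695,.37))"
```

```text
t 11.17 d [-0.1  0.1 -0. ] r [-0.003 -0.015  0.   ] rows 0.1
t 11.17 d [-3.9  0.1 -1.1] r [-0.003 -0.02   0.   ] rows 0.2
```

jog_arm(targets=[{"dx":-0.1,"dy":0,"dz":0,"rx":0,"ry":-0.008,"rz":0,"gripper":1},{"dx":-0.1,"dy":0,"dz":0,"rx":0,"ry":-0.015,"rz":0,"gripper":1},{"dx":-0.1,"dy":0,"dz":0,"rx":0,"ry":-0.02,"rz":0,"gripper":1},{"dx":-1,"dy":0,"dz":-0.3,"rx":0,"ry":-0.02,"rz":0,"gripper":1},{"dx":-2,"dy":0,"dz":-0.6,"rx":0,"ry":-0.02,"rz":0,"gripper":1},{"dx":-2.8,"dy":0,"dz":-0.9,"rx":0,"ry":-0.02,"rz":0,"gripper":1},{"dx":-2.8,"dy":0,"dz":-0.9,"rx":0,"ry":-0.02,"rz":0,"gripper":1},{"dx":-2.8,"dy":0,"dz":-0.9,"rx":0,"ry":-0.02,"rz":0,"gripper":1}])

```text
t: 11.83
eef_pos: [0.5539, -0.0269, 0.08]
ee_rot: [3.068, -0.37, -1.359]
force: [0.7, 6.7, -2.8]
width: 0.0297
gripper_force: 45.0
```

```bash
python3 -c "
from h import *
where();go(*btr(-.0645,.0695,.37));print(arm.get_state()['moment'])"
```

```text
t 11.83 grip jig mm [-62.6  -0.4  69.8] lean 0.372 yawerr 0.001 F jig [-6.46  1.88 -2.83] w 0.0297
t 11.83 d [-1.9 -0.5 -0.5] r [-0.002 -0.001  0.   ] rows 0.0
[3.7554801  0.01466968 0.22332107]
```

jog_arm(targets=[{"dx":-0.4,"dy":0,"dz":0,"rx":0,"ry":0,"rz":0,"gripper":1},{"dx":-0.9,"dy":0,"dz":-0.2,"rx":0,"ry":0,"rz":0,"gripper":1},{"dx":-0.9,"dy":0,"dz":-0.2,"rx":0,"ry":0,"rz":0,"gripper":1},{"dx":-0.9,"dy":0,"dz":-0.2,"rx":0,"ry":0,"rz":0,"gripper":1},{"dx":-0.9,"dy":0,"dz":-0.2,"rx":0,"ry":0,"rz":0,"gripper":1},{"dx":-0.9,"dy":0,"dz":-0.2,"rx":0,"ry":0,"rz":0,"gripper":1},{"dx":-0.9,"dy":0,"dz":-0.2,"rx":0,"ry":0,"rz":0,"gripper":1},{"dx":-0.9,"dy":0,"dz":-0.2,"rx":0,"ry":0,"rz":0,"gripper":1}])

```text
t: 12.5
eef_pos: [0.5527, -0.027, 0.0796]
ee_rot: [3.066, -0.371, -1.36]
force: [2.8, 3.0, -3.1]
width: 0.0296
gripper_force: 45.0
```

```bash
python3 -c "
from h import *
where();go(*btr(-.0635,.069,.365,-.06));print(arm.get_state()['moment'])"
```

```text
t 12.5 grip jig mm [-62.7  -1.6  69.4] lean 0.373 yawerr -0.001 F jig [-2.4   3.25 -3.09] w 0.0296
t 12.5 d [-0.8 -1.5 -0. ] r [ 0.01  -0.007  0.003] rows 0.1
[ 2.59396731 -0.6479961   0.66452624]
```

Commanded back another 0.9 mm, the bar did not move and the push fell to 2.4 N, so the lug is hooked behind the ledge. Releasing now.

jog_arm(targets=[{"dx":0,"dy":0,"dz":0.5,"rx":0,"ry":0,"rz":0,"gripper":0.64},{"dx":0,"dy":0,"dz":0.5,"rx":0,"ry":0,"rz":0,"gripper":0.6},{"dx":0,"dy":0,"dz":0.5,"rx":0,"ry":0,"rz":0,"gripper":0.5},{"dx":0,"dy":0,"dz":0.5,"rx":0,"ry":0,"rz":0,"gripper":0.45},{"dx":0,"dy":0,"dz":0.5,"rx":0,"ry":0,"rz":0,"gripper":0.45},{"dx":0,"dy":0,"dz":0.5,"rx":0,"ry":0,"rz":0,"gripper":0.45},{"dx":0,"dy":0,"dz":0.5,"rx":0,"ry":0,"rz":0,"gripper":0.45},{"dx":0,"dy":0,"dz":0.5,"rx":0,"ry":0,"rz":0,"gripper":0.45}])

```text
t: 13.17
eef_pos: [0.5526, -0.0273, 0.0792]
ee_rot: [3.066, -0.371, -1.36]
force: [-0.2, 0.1, 0.4]
width: 0.0479
gripper_force: 0.0
```

jog_arm(targets=[{"dx":-2,"dy":0,"dz":-10,"rx":0,"ry":0,"rz":0,"gripper":0.45},{"dx":-5,"dy":0,"dz":-25,"rx":0,"ry":0,"rz":0,"gripper":0.45},{"dx":-10,"dy":0,"dz":-45,"rx":0,"ry":0,"rz":0,"gripper":0.45},{"dx":-20,"dy":0,"dz":-70,"rx":0,"ry":0,"rz":0,"gripper":0.45},{"dx":-35,"dy":0,"dz":-95,"rx":0,"ry":0,"rz":0,"gripper":0.45},{"dx":-50,"dy":0,"dz":-120,"rx":0,"ry":0,"rz":0,"gripper":0.45},{"dx":-60,"dy":0,"dz":-140,"rx":0,"ry":0,"rz":0,"gripper":0.45},{"dx":-60,"dy":0,"dz":-140,"rx":0,"ry":0,"rz":0,"gripper":0.45}])

```text
t: 13.83
eef_pos: [0.5425, 0.0832, 0.1913]
ee_rot: [3.072, -0.369, -1.359]
force: [0.9, 1.0, -0.3]
width: 0.0482
gripper_force: 0.0
```

```bash
python3 - <<'E'
from h import *
where();s=arm.get_state();print(s['eef_pos'],s['ee_rot'],s['q'].round(2))
f=grab('wrist','w7')
H=cv2.cvtColor(f['frame'],cv2.COLOR_RGB2HSV)
m=(((H[...,1]<40)&(H[...,2]>170))|((H[...,0]>20)&(H[...,0]<40)&(H[...,1]>130)&(H[...,2]>120)))
c,d=rays(f,[[0,0]])
vv,uu=np.nonzero(m);Q=bydepth(f,np.c_[uu,vv].astype(float));j=tojig(Q)*1000
k=(abs(j[:,1])<18)&(j[:,2]>35)&(j[:,2]<95)&(j[:,0]<125)&(j[:,0]>-120)
j=j[k]
for a in range(-100,130,20):
    q=j[(j[:,0]>=a)&(j[:,0]<a+20)]
    if len(q): print(a,len(q),'z',np.median(q[:,2]).round(1),'y',q[:,1].min().round(1),q[:,1].max().round(1))
print('x range',j[:,0].min(),j[:,0].max())
cv2.imwrite('pics/w7b.png',cv2.resize(f['frame'][:,:,::-1],(640,480)))
E
```

```text
t 13.83 grip jig mm [-173.     8.5  181.1] lean 0.371 yawerr 0.003 F jig [-0.79  1.07 -0.3 ] w 0.0482
[0.54250087 0.08323151 0.19129162] [ 3.07206601 -0.36886413 -1.35887877] [ 0.7   0.27 -0.44  0.32 -1.12 -0.68]
-80 483 z 63.1 y -17.1 12.3
-60 566 z 63.5 y -16.9 12.5
-40 541 z 63.8 y -16.9 12.7
-20 489 z 64.1 y -17.0 12.8
0 72 z 64.0 y -17.1 12.8
20 448 z 64.6 y -16.0 13.1
40 444 z 64.7 y -15.9 13.3
60 76 z 65.0 y -15.9 13.4
80 1 z 45.8 y 17.5 17.5
x range -74.14783618241506 83.17243508304983
```

View pics/w7b.png

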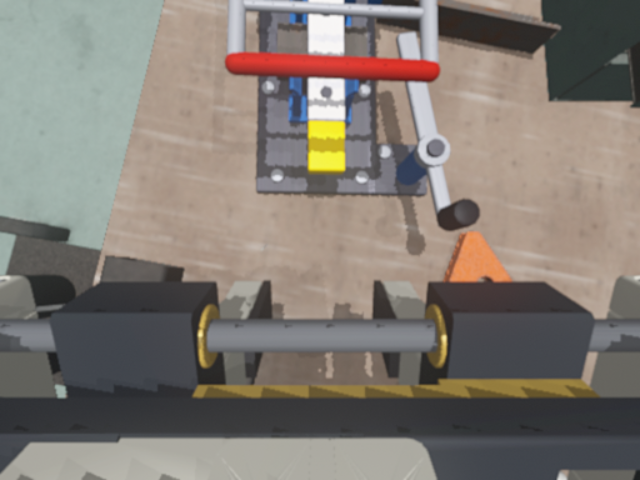

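The bar is home: level (top at 63-65 mm along its whole length), tail at jig x ≈ -75, centred in the saddle. Here the yellow tail is at (326,146), the latch pivot at (432,149) and the knob at (459,213), undisturbed. Next is the latch.

```bash
python3 - <<'E'
from h import *
f=load('w7')
k=np.array([[457,216],[459,213],[432,149],[406,38]])/1.25
print('knob/pivot/tip jig', (tojig(bydepth(f,k))*1000).round(1))
v=np.array([-60-55*np.cos(.133),-85-55*np.sin(.133),0])/1000
K0=O+J@v; print('knob',K0)
go([K0[0],K0[1],.17],tool(YAW+.133))
E
```

```text
knob/pivot/tip jig [[-117.4  -88.7  108.5]
 [-115.6  -89.5  110. ]
 [ -62.2  -81.8   84.3]
 [  32.6  -66.1   75.3]]
knob [0.45413205 0.00331765 0.        ]
t 13.88 d [47.2 98.9 46.4] r [ 0.09  -0.365 -0.117] rows 3.2
```

jog_arm(targets=[{"dx":6,"dy":20,"dz":0,"rx":0.01,"ry":-0.06,"rz":-0.02,"gripper":0.35},{"dx":15,"dy":40,"dz":8,"rx":0.03,"ry":-0.15,"rz":-0.05,"gripper":0.35},{"dx":26,"dy":62,"dz":18,"rx":0.05,"ry":-0.24,"rz":-0.08,"gripper":0.35},{"dx":38,"dy":82,"dz":30,"rx":0.07,"ry":-0.32,"rz":-0.1,"gripper":0.35},{"dx":47,"dy":99,"dz":42,"rx":0.09,"ry":-0.365,"rz":-0.117,"gripper":0.35},{"dx":47,"dy":99,"dz":42,"rx":0.09,"ry":-0.365,"rz":-0.117,"gripper":0.35},{"dx":47,"dy":99,"dz":42,"rx":0.09,"ry":-0.365,"rz":-0.117,"gripper":0.35},{"dx":47,"dy":99,"dz":42,"rx":0.09,"ry":-0.365,"rz":-0.117,"gripper":0.35}])

```text
t: 14.55
eef_pos: [0.4528, 0.0023, 0.1725]
ee_rot: [3.137, -0.002, -1.258]
force: [0.8, 0.7, -0.2]
width: 0.0571
gripper_force: 0.0
```

```bash
python3 - <<'E'
from h import *
where();s=arm.get_state();print(s['eef_pos'],s['q'].round(2))
f=grab('wrist','w8')
# tongue direction: grey pixels at latch height in the clear view
u,v=np.meshgrid(np.arange(512),np.arange(170));px=np.c_[u.ravel(),v.ravel()].astype(float)
q=tojig(bydepth(f,px))*1000
m=(q[:,2]>66)&(q[:,2]<82)&(q[:,1]<-50)&(q[:,1]>-110)&(q[:,0]>-40)&(q[:,0]<45)
P=q[m];l=cv2.fitLine(P[:,:2].astype(np.float32),cv2.DIST_HUBER,0,.01,.01).ravel();print(m.sum(),np.median(P[:,2]),'theta',np.arctan(l[1]/l[0]),'point at x=-60: y',l[3]+(-60-l[2])*l[1]/l[0])
K0=O+J@np.array([-.1145,-.0923,0]);go([K0[0],K0[1],.103],tool(YAW+.133))
E
```

```text
t 14.55 grip jig mm [-113.7  -93.8  161.5] lean 0.003 yawerr 0.129 F jig [-0.58  0.92 -0.18] w 0.0571
[0.4528276  0.00230106 0.17254591] [ 0.44  0.06 -0.57  0.   -0.95 -0.13]
2362 76.02351112271657 theta 0.19914363 point at x=-60: y -85.61828
t 14.6 d [-0.3 -1.4 69.5] r [ 0.004 -0.002 -0.003] rows 1.7
```

jog_arm(targets=[{"dx":0,"dy":0,"dz":25,"rx":0,"ry":0,"rz":0,"gripper":0.35},{"dx":0,"dy":0,"dz":50,"rx":0,"ry":0,"rz":0,"gripper":0.35},{"dx":0,"dy":0,"dz":66,"rx":0,"ry":0,"rz":0,"gripper":0.35},{"dx":0,"dy":0,"dz":69,"rx":0,"ry":0,"rz":0,"gripper":0.35},{"dx":0,"dy":0,"dz":69,"rx":0,"ry":0,"rz":0,"gripper":0.35},{"dx":0,"dy":0,"dz":69,"rx":0,"ry":0,"rz":0,"gripper":0.6},{"dx":0,"dy":0,"dz":69,"rx":0,"ry":0,"rz":0,"gripper":0.9},{"dx":0,"dy":0,"dz":69,"rx":0,"ry":0,"rz":0,"gripper":0.9}], force=20)

```text
t: 15.27
eef_pos: [0.4534, 0.0031, 0.1045]
ee_rot: [3.139, -0.002, -1.256]
force: [0.1, 0.2, 0.4]
width: 0.0423
gripper_force: 0.0
```

jog_arm(targets=[{"dx":0,"dy":0,"dz":0,"rx":0,"ry":0,"rz":0,"gripper":0.9},{"dx":0,"dy":0,"dz":0,"rx":0,"ry":0,"rz":0,"gripper":0.9},{"dx":0,"dy":0,"dz":0,"rx":0,"ry":0,"rz":0,"gripper":0.9},{"dx":0,"dy":0,"dz":0,"rx":0,"ry":0,"rz":0,"gripper":0.9},{"dx":0,"dy":0,"dz":0,"rx":0,"ry":0,"rz":0,"gripper":0.9},{"dx":0,"dy":0,"dz":0,"rx":0,"ry":0,"rz":0,"gripper":0.9},{"dx":0,"dy":0,"dz":0,"rx":0,"ry":0,"rz":0,"gripper":0.9},{"dx":0,"dy":0,"dz":0,"rx":0,"ry":0,"rz":0,"gripper":0.9}])

```text
t: 15.93
eef_pos: [0.4525, 0.0027, 0.1037]
ee_rot: [3.137, -0.002, -1.257]
force: [-3.3, 2.8, 5.9]
width: 0.0195
gripper_force: 20.0
```

```bash
python3 - <<'E'
from h import *
where();s=arm.get_state();print(s['eef_pos'],s['force'],s['width'])
# arc plan from the current pose about the pivot, final angle 1.571
g=tojig(s['eef_pos'])*1000;P=np.array([-60,-85.]);th0=np.arctan2(*(-(g[:2]-P))[::-1]);print('theta0',th0,'r',np.linalg.norm(g[:2]-P))
T=R.from_euler('xyz',s['ee_rot']).as_matrix();r=np.linalg.norm(g[:2]-P)
for th in np.linspace(th0,1.571,17)[1:]:
    k=np.r_[P-55*np.array([np.cos(th),np.sin(th)]),g[2]]/1000
    print(round(th,3),(T.T@(O+J@k-s['eef_pos'])*1000).round(1),'rz',round(-(th-th0),3))
E
```

```text
t 15.93 grip jig mm [-114.1  -94.    92.7] lean 0.002 yawerr 0.13 F jig [-3.34 -2.77  5.89] w 0.0195
[0.45251483 0.00265703 0.10371062] [-3.33811884  2.77577772  5.89052344] 0.019459622744967427
theta0 0.1647433691351804 r 54.903716575724346
0.253 [0.3 4.8 0. ] rz -0.088
0.341 [1.1 9.6 0. ] rz -0.176
0.428 [ 2.3 14.3  0.1] rz -0.264
0.516 [ 3.9 18.8  0.1] rz -0.352
0.604 [ 5.9 23.2  0.1] rz -0.439
0.692 [ 8.3 27.4  0.1] rz -0.527
0.78 [11.1 31.4  0.2] rz -0.615
0.868 [14.2 35.1  0.2] rz -0.703
0.956 [17.6 38.5  0.2] rz -0.791
1.044 [21.3 41.6  0.2] rz -0.879
1.132 [25.2 44.4  0.2] rz -0.967
1.219 [29.4 46.9  0.3] rz -1.055
1.307 [33.8 48.9  0.3] rz -1.143
1.395 [38.3 50.6  0.3] rz -1.23
1.483 [43.  51.8  0.3] rz -1.318
1.571 [47.7 52.6  0.3] rz -1.406
```

jog_arm(targets=[{"dx":0.3,"dy":4.8,"dz":-0.5,"rx":0,"ry":0,"rz":-0.088,"gripper":0.9},{"dx":1.1,"dy":9.6,"dz":-0.5,"rx":0,"ry":0,"rz":-0.176,"gripper":0.9},{"dx":2.3,"dy":14.3,"dz":-0.5,"rx":0,"ry":0,"rz":-0.264,"gripper":0.9},{"dx":3.9,"dy":18.8,"dz":-0.5,"rx":0,"ry":0,"rz":-0.352,"gripper":0.9},{"dx":5.9,"dy":23.2,"dz":-0.5,"rx":0,"ry":0,"rz":-0.439,"gripper":0.9},{"dx":8.3,"dy":27.4,"dz":-0.5,"rx":0,"ry":0,"rz":-0.527,"gripper":0.9},{"dx":11.1,"dy":31.4,"dz":-0.5,"rx":0,"ry":0,"rz":-0.615,"gripper":0.9},{"dx":14.2,"dy":35.1,"dz":-0.5,"rx":0,"ry":0,"rz":-0.703,"gripper":0.9}])

```text
t: 16.6
eef_pos: [0.4241, -0.0216, 0.1039]
ee_rot: [3.138, 0.001, -0.549]
force: [4.2, -1.3, -8.3]
width: 0.0196
gripper_force: 20.0
```

```bash
cat > arc.py <<'E'
from h import *
where();s=arm.get_state();print(s['eef_pos'],s['width'],s['q'].round(2))
g=tojig(s['eef_pos'])*1000;P=np.array([-60,-85.]);th0=np.arctan2(*(-(g[:2]-P))[::-1]);print('theta0',th0,'r',np.linalg.norm(g[:2]-P))
T=R.from_euler('xyz',s['ee_rot']).as_matrix()
for th in np.linspace(th0,1.571,9)[1:]:
    k=np.r_[P-55*np.array([np.cos(th),np.sin(th)]),g[2]]/1000
    print(round(th,3),(T.T@(O+J@k-s['eef_pos'])*1000).round(1),'rz',round(-(th-th0),3))
E
python3 arc.py
```

```text
t 16.6 grip jig mm [ -95.4 -126.4   92.9] lean 0.002 yawerr 0.838 F jig [ 2.03  3.85 -8.31] w 0.0196
[ 0.42414924 -0.02163432  0.10387685] 0.019574688010997203 [ 0.42  0.1  -0.71  0.   -0.76  0.6 ]
theta0 0.8616783071664089 r 54.45984621360293
0.95 [-0.2  4.9  0. ] rz -0.089
1.039 [0.6 9.7 0. ] rz -0.177
1.128 [ 1.7 14.4  0. ] rz -0.266
1.216 [ 3.3 19.   0.1] rz -0.355
1.305 [ 5.3 23.5  0.1] rz -0.443
1.394 [ 7.7 27.7  0.1] rz -0.532
1.482 [10.5 31.7  0.1] rz -0.621
1.571 [13.6 35.5  0.1] rz -0.709
```

jog_arm(targets=[{"dx":0.2,"dy":5.2,"dz":0,"rx":0,"ry":0,"rz":-0.1,"gripper":0.9},{"dx":0.9,"dy":11,"dz":0,"rx":0,"ry":0,"rz":-0.2,"gripper":0.9},{"dx":2.3,"dy":16.2,"dz":0,"rx":0,"ry":0,"rz":-0.3,"gripper":0.9},{"dx":4.3,"dy":21.3,"dz":0,"rx":0,"ry":0,"rz":-0.4,"gripper":0.9},{"dx":6.8,"dy":26.3,"dz":0,"rx":0,"ry":0,"rz":-0.5,"gripper":0.9},{"dx":9.9,"dy":31,"dz":0,"rx":0,"ry":0,"rz":-0.6,"gripper":0.9},{"dx":13.6,"dy":35.5,"dz":0,"rx":0,"ry":0,"rz":-0.705,"gripper":0.9},{"dx":13.6,"dy":35.5,"dz":0,"rx":0,"ry":0,"rz":-0.705,"gripper":0.9}])

```text
t: 17.27
eef_pos: [0.4184, -0.0589, 0.104]
ee_rot: [3.14, 0.001, 0.158]
force: [8.1, -0.7, -12.8]
width: 0.0193
gripper_force: 20.0
```

```bash
python3 arc.py; python3 - <<'E'
from h import *
f=grab('wrist','w9')
u,v=np.meshgrid(np.arange(512),np.arange(384));px=np.c_[u.ravel(),v.ravel()].astype(float)
q=tojig(bydepth(f,px))*1000
m=(q[:,2]>67)&(q[:,2]<84)&(q[:,1]<14)&(q[:,1]>-65)&(abs(q[:,0]+60)<25)
P=q[m];print(m.sum())
if m.sum()>30:
    l=cv2.fitLine(P[:,:2].astype(np.float32),cv2.DIST_HUBER,0,.01,.01).ravel();print('angle',np.arctan2(abs(l[1]),l[0]*np.sign(l[1])),'x at y=-85',l[2]+(-85-l[3])*l[0]/l[1],'y range',P[:,1].min(),P[:,1].max(),np.median(P[:,2]))
cv2.imwrite('pics/w9b.png',cv2.resize(f['frame'][:,:,::-1],(640,480)))
E
```

```text
t 17.27 grip jig mm [ -59.8 -138.8   93. ] lean 0.002 yawerr 1.545 F jig [  2.19   7.78 -12.85] w 0.0193
[ 0.41839344 -0.05891536  0.10395967] 0.019329807099039295 [ 0.33  0.1  -0.72  0.   -0.76  1.39]
theta0 1.5733767876374933 r 53.80420443604145
1.573 [-1.2  0.   0. ] rz 0.0
1.573 [-1.2  0.   0. ] rz 0.001
1.572 [-1.2 -0.   0. ] rz 0.001
1.572 [-1.2 -0.   0. ] rz 0.001
1.572 [-1.2 -0.   0. ] rz 0.001
1.572 [-1.2 -0.1  0. ] rz 0.002
1.571 [-1.2 -0.1  0. ] rz 0.002
1.571 [-1.2 -0.1  0. ] rz 0.002
3361
angle 1.5970623 x at y=-85 -59.928413 y range -64.99219148489809 -10.993009626718901 76.04964121058528
```

View pics/w9b.png

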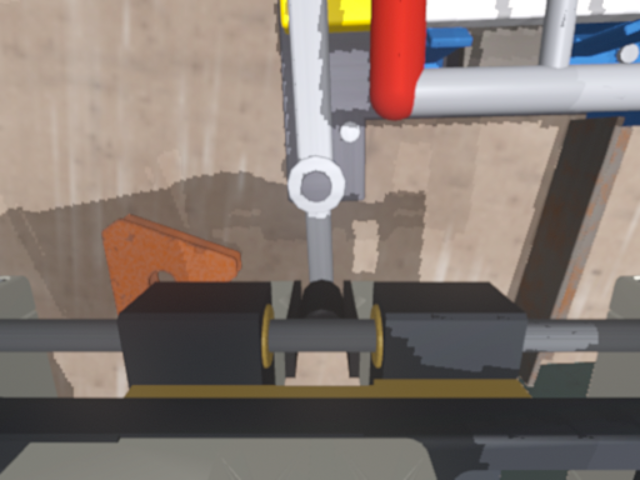

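The latch tongue now runs up over the yellow tail: pivot (316,185), tongue to (308,0), handle straight down to the knob at (322,300). Computed angle is about 1.57-1.59. Releasing and lifting off.

jog_arm(targets=[{"dx":0,"dy":0,"dz":0,"rx":0,"ry":0,"rz":0,"gripper":0.7},{"dx":0,"dy":0,"dz":0,"rx":0,"ry":0,"rz":0,"gripper":0.5},{"dx":0,"dy":0,"dz":0,"rx":0,"ry":0,"rz":0,"gripper":0.45},{"dx":0,"dy":0,"dz":0,"rx":0,"ry":0,"rz":0,"gripper":0.45},{"dx":0,"dy":0,"dz":0,"rx":0,"ry":0,"rz":0,"gripper":0.45},{"dx":0,"dy":0,"dz":-8,"rx":0,"ry":0,"rz":0,"gripper":0.45},{"dx":0,"dy":0,"dz":-25,"rx":0,"ry":0,"rz":0,"gripper":0.45},{"dx":0,"dy":0,"dz":-50,"rx":0,"ry":0,"rz":0,"gripper":0.45}])

```text
t: 17.98
eef_pos: [0.4154, -0.0592, 0.154]
ee_rot: [3.139, 0.008, 0.151]
force: [0.3, 0.4, -0.4]
width: 0.0482
gripper_force: 0.0
```

jog_arm(targets=[{"dx":0,"dy":0,"dz":-25,"rx":0,"ry":0,"rz":0,"gripper":0.45},{"dx":0,"dy":0,"dz":-60,"rx":0,"ry":0,"rz":0,"gripper":0.45},{"dx":0,"dy":0,"dz":-95,"rx":0,"ry":0,"rz":0,"gripper":0.45},{"dx":0,"dy":0,"dz":-120,"rx":0,"ry":0,"rz":0,"gripper":0.45},{"dx":0,"dy":0,"dz":-120,"rx":0,"ry":0,"rz":0,"gripper":0.45},{"dx":0,"dy":0,"dz":-120,"rx":0,"ry":0,"rz":0,"gripper":0.45},{"dx":0,"dy":0,"dz":-120,"rx":0,"ry":0,"rz":0,"gripper":0.45},{"dx":0,"dy":0,"dz":-120,"rx":0,"ry":0,"rz":0,"gripper":0.45}])

```text
t: 18.65
eef_pos: [0.4164, -0.0586, 0.2736]
ee_rot: [3.139, 0.005, 0.151]
force: [1.1, 0.5, -0.4]
width: 0.0484
gripper_force: 0.0
```

```bash
python3 - <<'E'
from h import *
s=arm.get_state();print(s['t'],s['eef_pos'],s['force'])
f=grab('wrist','w10')
u,v=np.meshgrid(np.arange(512),np.arange(225));px=np.c_[u.ravel(),v.ravel()].astype(float)
q=tojig(bydepth(f,px))*1000
m=(q[:,2]>69)&(q[:,2]<84)&(q[:,1]<20)&(q[:,1]>-68)&(abs(q[:,0]+60)<14)
P=q[m];l=cv2.fitLine(P[:,:2].astype(np.float32),cv2.DIST_HUBER,0,.01,.01).ravel();print(m.sum(),'tongue',np.arctan2(abs(l[1]),l[0]*np.sign(l[1])),'x at -85',l[2]+(-85-l[3])*l[0]/l[1])
k=(q[:,2]>104)&(q[:,2]<116)&(abs(q[:,0]+60)<25)&(q[:,1]<-110)&(q[:,1]>-170);kk=q[k];print('knob top',k.sum(),kk.mean(0) if k.sum() else '')
# red guard bar centre line direction as reference for jig y
H=cv2.cvtColor(f['frame'],cv2.COLOR_RGB2HSV).reshape(-1,3)[:len(q)]
r=((H[:,0]<6)|(H[:,0]>174))&(H[:,1]>170)&(q[:,2]>140)&(q[:,2]<165)
if r.sum()>50: l=cv2.fitLine(q[r][:,:2].astype(np.float32),cv2.DIST_HUBER,0,.01,.01).ravel();print('red',np.arctan2(abs(l[1]),l[0]*np.sign(l[1])),l[2:])
for x in (-70,20,45):
    b=(abs(q[:,0]-x)<6)&(abs(q[:,1])<10)&(q[:,2]>40)&(q[:,2]<95); print(x,b.sum(),np.median(q[b,2]) if b.sum() else '')
E
```

```text
18.65 [ 0.41643336 -0.05864813  0.27356976] [ 1.05227892  0.45379053 -0.40145932]
1215 tongue 1.589177 x at -85 -60.07094
knob top 258 [ -59.28520321 -138.51435579  109.42913484]
red 1.561966 [-40.87164  -20.354471]
-70 182 75.12586814449824
20 175 64.56861084730198
45 230 65.01429353916572
```

```bash
python3 -c "
from station import arm
print(arm.job_done())"
```

```text
the job is handed in; nothing more can be done
None
```

The job is handed in at about 18.7 s: the bar is hooked and level on both supports (top measured at about 64–65 mm), released, and the latch lies across its tail at about 1.58 rad; the magnet and angle iron were not touched.

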